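# Clamp a wedged flanged stub in the welding fixture

## Robot

A 6-joint arm with a two-finger parallel gripper is mounted at the origin on the work surface. World frame = base frame: x ahead of the robot, y to its left, z up, the work surface at z = 0. Lengths are in m, angles in rad, forces in N, time in s.
With the tool pointing down it reaches from about 0.4 to 0.925 m from the base axis. Payload 3.4 kg.
Tool frame: the origin (TCP) lies at the very end of the fingers, on their centre line; the grasp point (between the pads) lies 19 mm behind it; z points along the fingers, y is the direction in which the jaws open and shut (so a half turn about z gives the same grasp; the last joint's range is limited). The gripper opens to 85 mm and grips with 20 to 120 N. Pads are 22 mm wide; open, the fingers measure 114 mm over their backs; the gripper's body (76 mm by 85 mm) begins 54 mm behind the grasp point. The pads swing forward as they close: fully open they stand 13 mm farther back than shut.
Start: joints at [-1.387, 0.307, 1.506, -0, 1.328, -0.073], TCP at [0.147, -0.556, 0.231] pointing down, gripper open.
Joint ranges: [-3.12, 3.12], [-1.05, 2.28], [0.14, 2.33], [-1.42, 4.57], [0.1, 2.73], [-2.68, 2.68]. Speed limits (rad/s): [2.57, 2.57, 3.14, 3.14, 3.14, 3.14].

## Interface

Orientations are given as a unit quaternion [w, x, y, z].
In Python, from plant import robot gives the robot as it stands. The module is installed in compiled form; this text tells all that it offers.
- The arm moves only by the tool drive_tool, never from a script. Its argument "series" is one flat list of numbers, 5 for each row, row after row: the closure, from 0 (fully open) to 1 (shut), then the shift along the tool's x, y, z as a fraction of full scale, then the turn about the tool's z as a fraction of full scale. In form: [fingers, x, y, z, turn, fingers, x, y, z, turn, ...]. A call has exactly 5 rows; each row shifts and turns the commanded pose from where the row before left it, along the tool's axes as they then stand; what a row does not reach is not made up. Full scale, the value 1, is 250 mm for a shift and 0.12 rad for a turn. A row lasts 1/8 s, in which the tool goes at most 62.5 mm and 10.7 degrees, less where a joint would pass 70% of its speed; a pose out of reach is approached as far as the arm can. A call with a number of a shift or a turn outside -1 to 1 is refused whole. A call with a gripper value outside its range is refused whole. The fingers move at their own pace and stop on an object; "grip_force" is the grip in N (left out, the last holds). Time passes only in rows, so rows that do not move let the fingers close, or fill a call up. It gives the time, the measured TCP pose, the force and the opening at its end, in the units of the state.
- robot.state(): the state, without advancing time (a new reading comes with each control period).
- robot.read_camera(name): name is "scene" or "side" or "wrist"; returns a dict with "pixels" (480x640x3 uint8, red, green, blue), "depth" (480x640 float32, m along the optical axis (not along the pixel's ray), 0 where there is no reading), "K" (3x3 intrinsics, pixels), "dist" ([k1, k2, p1, p2, k3] as OpenCV has them; the pictures are not rectified), "R" (3x3) and "t" (3): a world point X has camera coordinates R X + t; the wrist camera has in their place "T_tool_cam" (4x4, takes a point from camera to tool coordinates, whose origin is the TCP and whose axes are the flange's). Camera axes: x right, y down, z forward; pixel columns grow to the right and rows downward; lengths in m; the calibration is good to about 2 mm. A picture is of the moment at which its call begins: read the wrist's pose just before it.
- robot.hand_in(): hands the job in, once; it reports no verdict.
The state is a dict: "time": time; "joints": joint angles; "joint_vel": joint speeds; "tau": joint torques, N m; "eef_pos": TCP position; "orientation": TCP orientation; "wrist_force": force on the tool from outside, world axes, zero at the start; "ft_torque": the same for the moment, N m; "finger_gap": finger opening in m.
Only numpy, scipy, OpenCV 4.12 (cv2) and the standard library are available. Lean on these libraries where they do the work, as an engineer would, in place of code of your own. Each camera call takes 0.05 s, during which the arm holds its last target. There are 200 camera calls.

## Task

Lift the flanged steel stub out of the green parts bin, where it is wedged leaning in a pocket, and stand it upright on its flange in the middle of the yellow ring on the fixture's round pad, setting it down rather than dropping it. Once it stands there and you have let go of it, pull the red knob on the sloped console all the way out, turn it clockwise from the red mark to the green mark so that the yellow finger swings over the flange, and push the knob fully home again. Leave the other things on the bench where they are and let go of everything.

Things in the scene. Friction and masses are not known exactly. Their poses are not given: they have to be found in the camera images.
- stub: The part to clamp: steel, 0.4 to 0.81 kg: round flange 64 mm across, 10 mm thick, and on it a round bar 26 mm across, 130 mm tall in all; centre of mass 50 mm up. Origin: centre of the flange's underside, z along the bar away from it. Starts in the bin leaning about 40 degrees from vertical, bar end towards the bin's -x (robot side), 80 mm of bar sticking out beyond the rim.
- bin: Fixed green bin 142 (x) x 162 (y) x 50 mm tall, walls and floor 6 mm, 2 x 2 pockets each 62 x 72 mm. Origin: centre of underside; x away from the robot. The stub is in the -x, -y pocket: flange edge on the floor and against the middle wall, bar on the near rim. Pulled along its axis the flange catches under the near rim; raised straight up, lean unchanged, it comes free.
- fixture: Fixed. Base plate 160 (x) x 310 (y) x 20 mm, origin at its underside's centre, x away from the robot. At y = +80 mm a round grey pad (84 mm across, top at 30 mm); at y = -80 mm a blue console, 100 x 100 mm face sloped 35 degrees towards -x, face centre at x = -5, height 85 mm, upper edge at 114 mm. Post of the yellow finger at x = 0, y = +18 mm, top at 51 mm.
- pad (a point): Centre of the pad's top, which is flat; a yellow ring 69 mm across, just outside the flange's rim when the stub is centred, is painted around it. Axes as the fixture's.
- knob_grip (a point): Middle of the red knob's grip bar, moves with it. z: out along the knob's axis (35 degrees from vertical, leaning to the fixture's -x); x: along the bar towards its pointer. Bar 44 mm long (x), 14 mm wide (y), reaching 12 mm above this point (+z) and 26 mm below, to a black skirt 38 mm across. 42 mm off the face when home. Under it a white pointer (+x) and a black lug (-x) reach 34 mm out.
- plunger (a joint): How far the knob is pulled out along its axis, m: 0 home, 0.014 fully out (stop). Stays where left: about 3 N of friction, no spring. Below about 0.009 the pointer is held in the slot at the red or green mark and the knob cannot turn; between the marks the knob cannot be pushed in.
- knob (a joint): Turn of the knob, rad, clockwise as seen looking at the sloped face: 0 at the red mark (start, within 0.05), 1.2 at the green mark, stops at both ends. Needs about 0.1 N m when out. The pointer enters the green slot from about 1.13 up.
- keeper (a joint): Swing of the yellow finger, rad, driven by the knob (1.31 times its turn): 0 along the fixture's +x, clear of the pad; 1.57 pointing at the pad's centre. Finger 14 mm wide, 8 mm thick, underside 43 mm above the bench (3 mm over a flange on the pad); its tip is 40 mm from its post, ending 22 mm from the pad's centre: 9 mm clear of a centred stub's bar.
- keeper_tip (a point): Middle of the underside of the yellow finger's tip. Axes: x along the finger.
- nozzle: copper welding nozzle, a bystander standing on the fixture's base plate: cone 26 mm across, 42 mm tall. Leave it where it is.
- brush: wire brush with a wooden handle lying in front of the fixture, a bystander, 180 mm long, 24 mm wide, 30 mm high. Leave it where it is.
- hammer: hammer lying on the bench right of the fixture, a bystander, about 250 mm long. Leave it where it is.
- jar: red tin jar with yellow cap, a bystander, 66 mm across, 70 mm tall, left of the bin. Leave it where it is.
- disc: flat black grinding disc, a bystander, 114 mm across, 6 mm thick, left of the bin. Leave it where it is.
- square: red three-sided welding square lying flat, a bystander, about 90 x 80 mm, 20 mm high, behind the fixture. Leave it where it is.
- elbow: dark steel part on a square 50 mm foot, 58 mm tall, a bystander standing behind, not the one to clamp. Leave it where it is.
Mind the look-alikes: they are no part of the job. Leave any brown look-alike of the stub alone.

How it is judged:
By the outcome, as a careful person would: the job done as asked, in the order asked, and still so for the second after the job is handed in, with the robot touching nothing.
It also fails if it takes over 58 s, if anything falls off the work surface, if the arm or the gripper's body presses on something with over 40 N, if the wrist force passes 120 N, or if a joint passes its speed limit or range.

## Working session

There is one attempt and no reset: what is moved stays moved. The work goes in short steps, Python scripts to look and compute and a tool call to move; the robot and the scene stay as the last step left them, time stands still between calls to the robot, and variables do not carry over. Pictures are saved under pics/ and viewed, about 8 in all and at most 12, crops included, and the job is handed in when it is done.

Besides the shell and the picture viewer there is one more tool, called after "Emit:" by a JSON object that holds its "method" and its "body", one argument or row to a line. drive_tool: Moves the arm, as the interface text tells. Shift numbers are shares of 250 mm and turn numbers shares of 0.12 rad, none past 1 either way. Its arguments: {"type":"object","properties":{"series":{"type":"array"},"grip_force":{"type":"number"}},"required":["series"]}

```bash
mkdir -p pics; ls; cat > h.py <<'E'
import numpy as np, cv2
from plant import robot
from scipy.spatial.transform import Rotation as Rn
def Rq(q): return Rn.from_quat([q[1],q[2],q[3],q[0]]).as_matrix()
def cam(name):
    s=robot.state(); c=robot.read_camera(name)
    if name=="wrist":
        T=np.eye(4);T[:3,:3]=Rq(s["orientation"]);T[:3,3]=s["eef_pos"]
        c["W"]=T@c["T_tool_cam"]
    else:
        T=np.eye(4);T[:3,:3]=c["R"];T[:3,3]=c["t"];c["W"]=np.linalg.inv(T)
    return c
def cloud(c):
    h,w=c["depth"].shape
    u,v=np.meshgrid(np.arange(w),np.arange(h))
    p=cv2.undistortPoints(np.stack([u.ravel(),v.ravel()],1).astype(np.float64)[:,None],c["K"],c["dist"])[:,0].reshape(h,w,2)
    d=c["depth"].astype(float)
    X=np.dstack([p*d[...,None],d])
    X=X@c["W"][:3,:3].T+c["W"][:3,3]
    X[d==0]=np.nan
    return X
def proj(c,P):
    M=np.linalg.inv(c["W"]); q=np.atleast_2d(P)@M[:3,:3].T+M[:3,3]
    return cv2.projectPoints(q,np.zeros(3),np.zeros(3),c["K"],c["dist"])[0][:,0]
def save(c,n,crop=None,scale=1):
    im=c["pixels"][...,::-1]
    if crop: x0,y0,x1,y1=crop; im=im[y0:y1,x0:x1]
    cv2.imwrite(f"pics/{n}.png",cv2.resize(im,None,fx=scale,fy=scale,interpolation=cv2.INTER_CUBIC))
E
python3 - <<'E'
from h import *
s=robot.state();print(s)
print(Rq(s["orientation"]).round(3))
for n in("scene","side"):
    c=cam(n);save(c,n);np.savez(n+".npz",X=cloud(c),px=c["pixels"]);print(n,c["W"].round(3).tolist(),c["K"].round(0).tolist())
E
```

```text
pics
{'time': 0.0, 'joints': array([-1.38648283e+00,  3.07571973e-01,  1.50767448e+00,  2.19925911e-05,
        1.32840239e+00, -7.34601462e-02]), 'joint_vel': array([ 0.00134103, -0.00036653, -0.00171565,  0.00123542, -0.00096988,
        0.00023367]), 'tau': array([ 1.00604993e-03, -4.57544339e+01, -2.51911032e+01,  8.57004170e-05,
        1.30819698e-02, -4.48359216e-06]), 'eef_pos': array([ 0.14646143, -0.55531095,  0.23038122]), 'orientation': array([-1.02710707e-03,  9.91705402e-01,  1.28527581e-01, -4.62989733e-05]), 'wrist_force': array([0.77934934, 0.20773245, 0.61720665]), 'ft_torque': array([-0.00991207, -0.00548489,  0.00728214]), 'finger_gap': 0.08591288404374586}
[[ 0.967  0.255 -0.   ]
 [ 0.255 -0.967  0.002]
 [ 0.    -0.002 -1.   ]]
scene [[-0.571, 0.674, -0.469, 1.048], [0.821, 0.463, -0.333, 0.392], [-0.007, -0.575, -0.818, 1.058], [0.0, 0.0, 0.0, 1.0]] [[457.0, 0.0, 326.0], [0.0, 457.0, 242.0], [0.0, 0.0, 1.0]]
side [[-0.811, -0.456, 0.367, -0.004], [-0.585, 0.617, -0.526, 0.72], [0.013, -0.641, -0.767, 1.128], [0.0, 0.0, 0.0, 1.0]] [[493.0, 0.0, 316.0], [0.0, 493.0, 235.0], [0.0, 0.0, 1.0]]
```

View pics/scene.png

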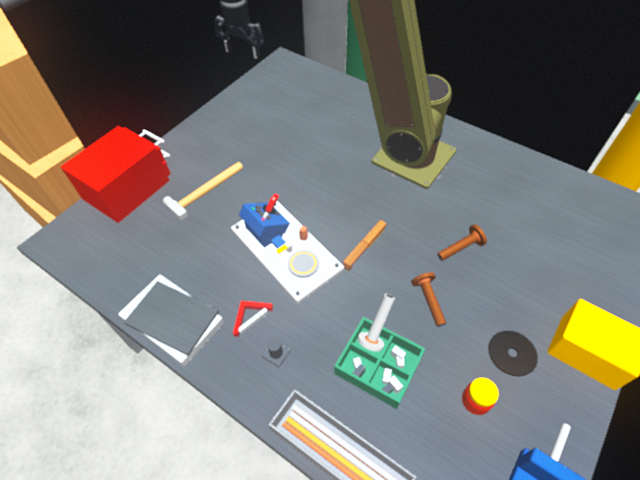

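View pics/side.png

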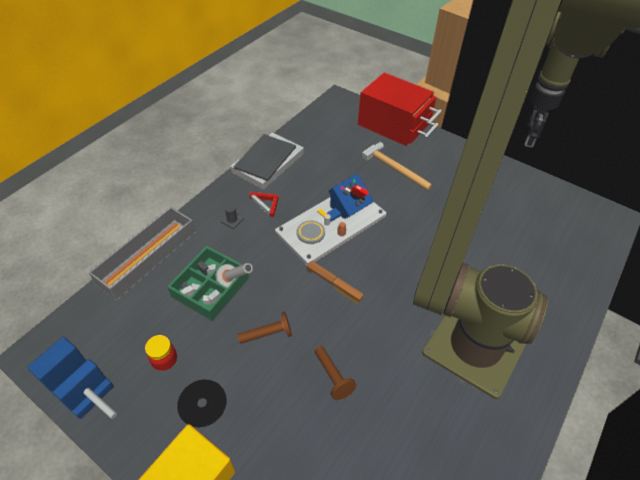

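```bash
cat > m.py <<'E'
from h import *
def rect(P):
    r=cv2.minAreaRect((P[:,:2]*1000).astype(np.float32)); return np.round(r[0],1),np.round(r[1],1),round(r[2],2)
for n,boxes in (("scene",dict(fix=(225,190,350,305),bin=(325,285,430,410))),("side",dict(fix=(270,170,390,265),bin=(165,240,260,320)))):
    d=np.load(n+".npz");X=d["X"];px=d["px"].astype(int);R,G,B=px[...,0],px[...,1],px[...,2]
    def sel(b,m):
        x0,y0,x1,y1=boxes[b];k=np.zeros(m.shape,bool);k[y0:y1,x0:x1]=1;return X[k&m&np.isfinite(X[...,2])]
    z=X[...,2]
    print(n,"plate",rect(sel("fix",(abs(z-.02)<.006)&(R>140)&(abs(R-B)<30))))
    P=sel("fix",(abs(z-.03)<.006)&(R>B+40)&(G>B+30));
    c,r=cv2.minEnclosingCircle((P[:,:2]*1000).astype(np.float32));print("ring",c,r,P.mean(0).round(4),len(P))
    P=sel("fix",(B>R+50)&(z>.05));print("blue",P.mean(0).round(4),P[:,2].max(),rect(P))
    P=sel("fix",(R>G+80)&(G<60)&(z>.07));print("red",P.mean(0).round(4),P[:,2].max(),len(P),rect(P))
    P=sel("fix",(R>200)&(G>200)&(B>200)&(z>.06));print("white ptr",P.mean(0).round(4) if len(P) else 0,len(P))
    P=sel("bin",(G>R+40)&(abs(z-.05)<.006));print("bin",rect(P),len(P))
    P=sel("bin",(abs(R-G)<30)&(abs(R-B)<30)&(z>.06));
    m=P.mean(0);u,s,v=np.linalg.svd(P-m,full_matrices=False);a=v[0]*np.sign(v[0][2]);t=(P-m)@a
    print("bar mean",m.round(4),"axis",a.round(3),"top",(m+a*t.max()).round(4),"lean",np.degrees(np.arccos(a[2])).round(1),len(P))
E
python3 m.py
```

```text
scene plate (array([ 527.1, -115.8]), array([310.6, 161.6]), 74.67)
ring (516.1395263671875, -31.621822357177734) 101.8039779663086 [ 0.5329 -0.0192  0.03  ] 194
blue [ 0.5313 -0.1844  0.0885] 0.11535167769009558 (array([ 515. , -195.1]), array([102.7,  97.3]), 75.97)
red [ 0.4927 -0.1803  0.1229] 0.13423938346946696 46 (array([ 484.7, -181.8]), array([47.2, 16. ]), 5.37)
white ptr [ 0.502  -0.1775  0.0902] 27
bin (array([664.1, 266.4]), array([144.8, 162.5]), 4.59) 790
bar mean [0.5892 0.2221 0.098 ] axis [-0.674 -0.066  0.736] top [0.5585 0.2191 0.1315] lean 42.6 454
side plate (array([ 522.8, -114.1]), array([310.2, 163.8]), 74.76)
ring (509.6901550292969, -28.738903045654297) 96.53018188476562 [ 0.5333 -0.025   0.0279] 137
blue [ 0.5018 -0.1814  0.0823] 0.11283767448214821 (array([ 501.3, -189.6]), array([103.4,  86.7]), 73.33)
red [ 0.4756 -0.18    0.1186] 0.13347264507624157 101 (array([ 487.6, -186. ]), array([79.4, 55.7]), 46.78)
white ptr 0 0
bin (array([660.8, 268. ]), array([144.4, 161.5]), 4.95) 402
bar mean [0.5742 0.2286 0.1029] axis [-0.8   -0.149  0.581] top [0.5462 0.2234 0.1233] lean 54.4 218
```

Emit:
{"method": "drive_tool", "body": {
  "series": [0, 0.16, -0.13, -0.04, 0, 0, 0.16, -0.13, -0.04, 0, 0, 0.16, -0.13, -0.04, 0, 0, 0.16, -0.13, -0.04, 0, 0, 0.16, -0.13, -0.04, 0]
}}

```text
time: 0.72
eef_pos: [0.2991, -0.3462, 0.2813]
orientation: [-0.0, 0.992, 0.128, -0.0]
wrist_force: [0.9, -0.2, 0.7]
finger_gap: 0.0853
```

Emit:
{"method": "drive_tool", "body": {
  "series": [0, 0.16, -0.13, -0.04, 0, 0, 0.16, -0.13, -0.04, 0, 0, 0.16, -0.13, -0.04, 0, 0, 0.16, -0.13, -0.04, 0, 0, 0.16, -0.13, -0.04, 0]
}}

```text
time: 1.35
eef_pos: [0.451, -0.1382, 0.3313]
orientation: [-0.0, 0.992, 0.129, -0.0]
wrist_force: [0.2, -0.7, 0.3]
finger_gap: 0.0851
```

```bash
python3 - <<'E'
from h import *
c=cam("wrist");save(c,"w1");np.savez("w1.npz",X=cloud(c),px=c["pixels"],W=c["W"]);s=robot.state();print(s["eef_pos"],s["time"]);print(c["T_tool_cam"].round(3))
fx=np.array([.9646,-.2645,0]);fy=np.array([.2645,.9646,0]);C=np.array([.525,-.115,0])
print(proj(c,[C+.08*fy+[0,0,.03],C-.005*fx-.08*fy+[0,0,.085],[.476,-.185,.119]]).round(0))
E
```

```text
[ 0.45518195 -0.13340483  0.33270938] 1.4
[[ 0.001 -0.946 -0.325  0.084]
 [ 1.     0.001 -0.001  0.001]
 [ 0.001 -0.325  0.946 -0.142]
 [ 0.     0.     0.     1.   ]]
[[257.  80.]
 [381. 163.]
 [374. 188.]]
```

View pics/w1.png

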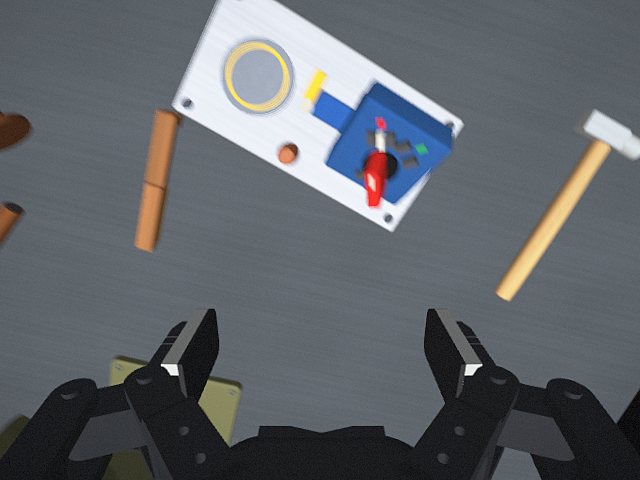

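```bash
python3 - <<'E'
from h import *
c=cam("wrist");X=cloud(c);np.savez("w1.npz",X=X,px=c["pixels"],W=c["W"]);s=robot.state();print(s["eef_pos"],s["time"])
px=c["pixels"].astype(int);R,G,B=px[...,0],px[...,1],px[...,2];z=X[...,2]
v,u=np.mgrid[:480,:640]
m=(R>B+40)&(G>B+30)&(abs(z-.03)<.006)&(u>200)&(u<300)&(v<130)
P=X[m];A=np.c_[2*P[:,:2],np.ones(len(P))];r=np.linalg.lstsq(A,(P[:,:2]**2).sum(1),rcond=None)[0]
print("ring",r[:2],"rad",np.sqrt(r[2]+r[0]**2+r[1]**2),P[:,2].mean(),len(P))
for n,k in dict(red=(R>G+80)&(G<70)&(z>.06),redmark=(R>G+80)&(G<80)&(v<133)&(u>365)&(u<395)&(v>105),green=(G>R+60)&(G>B+30),blue=(B>R+50)&(z>.03),yel=(R>B+60)&(G>B+60)&(u>300)&(u<335)).items():
    k=k&(u>300)&(u<470)&(v<240);P=X[k];P=P[np.isfinite(P[:,2])];print(n,len(P),P.mean(0).round(4),P.min(0).round(3),P.max(0).round(3))
    if n=="red":
        P=P[P[:,2]>P[:,2].max()-.035];print(cv2.minAreaRect((P[:,:2]*1000).astype(np.float32)))
    if n=="blue":
        print(np.c_[np.linalg.lstsq(np.c_[P[:,:2],np.ones(len(P))],P[:,2],rcond=None)[0]].T)
m=(R>150)&(abs(R-B)<40)&(abs(z-.02)<.004)&(v<250);print("plate",cv2.minAreaRect((X[m][:,:2]*1000).astype(np.float32)))
E
```

```text
[ 0.4533155  -0.13608395  0.3320355 ] 1.45
ring [ 0.54787361 -0.04066721] rad 0.032743054953315864 0.03010262661344608 688
red 915 [ 0.488  -0.1857  0.1227] [ 0.455 -0.212  0.062] [ 0.539 -0.173  0.141]
((496.0436096191406, -182.67758178710938), (84.08948516845703, 22.72511100769043), 14.432573318481445)
redmark 21 [ 0.537  -0.1772  0.1071] [ 0.535 -0.18   0.105] [ 0.539 -0.174  0.109]
green 56 [ 0.5224 -0.224   0.1055] [ 0.518 -0.228  0.103] [ 0.526 -0.219  0.11 ]
blue 7721 [ 0.523  -0.1861  0.085 ] [ 0.453 -0.255  0.032] [ 0.573 -0.108  0.114]
[[ 0.35149841 -0.400817   -0.17343634]]
yel 365 [ 0.5547 -0.1065  0.0505] [ 0.537 -0.116  0.047] [ 0.571 -0.096  0.053]
plate ((519.266357421875, -231.40780639648438), (561.635009765625, 215.9615936279297), 87.73359680175781)
```

Emit:
{"method": "drive_tool", "body": {
  "series": [0, 0, 0, 0, 0.73, 0, 0, 0, 0, 0.73, 0, 0.075, -0.172, 0.066, 0, 0, 0.075, -0.172, 0.066, 0, 0, 0.075, -0.172, 0.066, 0]
}}

```text
time: 2.08
eef_pos: [0.4957, -0.0062, 0.2809]
orientation: [0.0, 0.999, 0.041, -0.0]
wrist_force: [-0.0, -0.1, -0.6]
finger_gap: 0.0852
```

Emit:
{"method": "drive_tool", "body": {
  "series": [0, 0.075, -0.172, 0.066, 0, 0, 0.075, -0.172, 0.066, 0, 0, 0.075, -0.172, 0.066, 0, 0, 0.075, -0.172, 0.066, 0, 0, 0.075, -0.172, 0.066, 0]
}}

```text
time: 2.7
eef_pos: [0.5718, 0.2159, 0.1982]
orientation: [0.0, 0.999, 0.041, -0.0]
wrist_force: [1.1, -0.3, 0.3]
finger_gap: 0.0854
```

```bash
python3 - <<'E'
from h import *
cam("wrist");c=cam("wrist");save(c,"w2");X=cloud(c);s=robot.state();print(s["eef_pos"],s["time"],s["joints"].round(3))
print(Rq(s["orientation"]).round(3).tolist())
np.savez("w2.npz",X=X,px=c["pixels"],W=c["W"])
px=c["pixels"].astype(int);R,G,B=px[...,0],px[...,1],px[...,2];z=X[...,2]
v,u=np.mgrid[:480,:640]
r0=np.array([.574,.220,.103]);a=np.array([-.64,-.054,.766])
d=X-r0;t=d@a;rad=np.linalg.norm(d-t[...,None]*a,axis=-1)
m=(rad<.025)&(z>.06)&(abs(R-B)<40)&(t>-.05)&(t<.045)
P=X[m];print(len(P),P.mean(0).round(4))
# fit cylinder axis r=13mm
from scipy.optimize import least_squares
def f(p):
    a=np.array([p[2],p[3],1]);a/=np.linalg.norm(a);o=np.array([p[0],p[1],.1]);d=P-o
    return np.linalg.norm(d-np.outer(d@a,a),axis=1)-.013
r=least_squares(f,[.577,.22,-.83,-.07],loss="soft_l1",f_scale=.002);p=r.x
a=np.array([p[2],p[3],1]);a/=np.linalg.norm(a);o=np.array([p[0],p[1],.1]);t=(P-o)@a
print("at z=.1",o.round(4),"axis",a.round(3),"lean",np.degrees(np.arccos(a[2])),"top",(o+a*np.percentile(t,99)).round(4),"rms",np.sqrt(np.mean(r.fun**2)))
E
```

```text
[0.57161647 0.21849184 0.19631025] 2.8 [0.295 0.386 1.474 0.002 1.284 1.78 ]
[[0.996, 0.086, -0.003], [0.086, -0.996, 0.001], [-0.003, -0.001, -1.0]]
4124 [0.5827 0.2199 0.1062]
at z=.1 [0.5757 0.2192 0.1   ] axis [-0.649 -0.054  0.759] lean 40.625342715223645 top [0.5545 0.2174 0.1248] rms 0.0019403595289476357
```

View pics/w2.png

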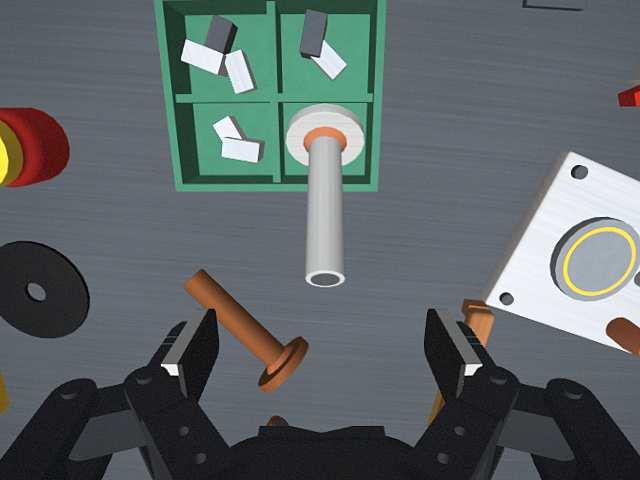

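Emit:
{"method": "drive_tool", "body": {
  "series": [0, 0.004, 0, 0.15, 0, 0, 0, 0, 0.15, 0, 0, 0, 0, 0.148, 0, 0.6, 0, 0, 0, 0, 1, 0, 0, 0, 0],
  "grip_force": 80
}}

```text
time: 3.42
eef_pos: [0.5733, 0.2149, 0.0884]
orientation: [-0.0, 0.999, 0.041, 0.001]
wrist_force: [0.6, 0.0, -0.4]
finger_gap: 0.0516
```

Emit:
{"method": "drive_tool", "body": {
  "series": [1, 0, 0, 0, 0, 1, 0, 0, 0, 0, 1, 0, 0, 0, 0, 1, 0, 0, 0, 0, 1, 0, 0, 0, 0]
}}

```text
time: 4.05
eef_pos: [0.5738, 0.2153, 0.0892]
orientation: [0.0, 0.999, 0.041, 0.002]
wrist_force: [-0.5, -1.8, 7.0]
finger_gap: 0.0241
```

Emit:
{"method": "drive_tool", "body": {
  "series": [1, 0, 0, -0.04, 0, 1, 0, 0, -0.08, 0, 1, 0, 0, -0.08, 0, 1, 0, 0, -0.08, 0, 1, 0, 0, -0.08, 0]
}}

```text
time: 4.68
eef_pos: [0.5712, 0.2153, 0.1773]
orientation: [0.0, 0.999, 0.041, -0.001]
wrist_force: [0.5, -0.0, -4.6]
finger_gap: 0.0238
```

Emit:
{"method": "drive_tool", "body": {
  "series": [1, 0, 0, -0.08, 0, 1, 0, 0, -0.08, 0, 1, 0, 0, -0.08, 0, 1, 0, 0, 0, 0, 1, 0, 0, 0, 0]
}}

```text
time: 5.3
eef_pos: [0.5715, 0.2153, 0.2361]
orientation: [0.0, 0.999, 0.041, -0.001]
wrist_force: [0.3, 0.4, -5.0]
finger_gap: 0.0241
```

```bash
cat > bar.py <<'E'
from h import *
from scipy.optimize import least_squares
import sys
def run(n):
    c=cam("wrist");save(c,n);X=cloud(c);s=robot.state();tp=s["eef_pos"];print(tp.round(4),s["time"],s["wrist_force"].round(1),s["finger_gap"])
    Rt=Rq(s["orientation"]);Y=(X-tp)@Rt  # tool coords
    px=c["pixels"].astype(int);R,B=px[...,0],px[...,2]
    m=(abs(Y[...,1])<.011)&(Y[...,0]>-.03)&(Y[...,0]<.12)&(Y[...,2]<.085)&(Y[...,2]>-.07)&(abs(R-B)<40)&(R>70)
    P=Y[m]
    def f(p):
        a=np.array([p[2],p[3],1]);a/=np.linalg.norm(a);d=P-np.array([p[0],p[1],-.019]);return np.linalg.norm(d-np.outer(d@a,a),axis=1)-.013
    best=min((least_squares(f,[0,0,k,0],loss="soft_l1",f_scale=.001) for k in(.8,.4,.1)),key=lambda r:r.cost)
    p=best.x;print(len(P),"at grasp plane tool xy",p[:2].round(4),"lean deg (flange to +x)",np.degrees(np.arctan(p[2:])).round(1),"med",np.median(abs(best.fun)))
    return c,X,Y
if __name__=="__main__": run(sys.argv[1])
E
python3 bar.py w3
```

```text
[0.5714 0.2152 0.2358] 5.35 [ 0.2 -0.2 -4.2] 0.024039739934813606
14814 at grasp plane tool xy [-0.0054  0.0005] lean deg (flange to +x) [41.2 -1.4] med 0.0006320488779564684
```

View pics/w3.png

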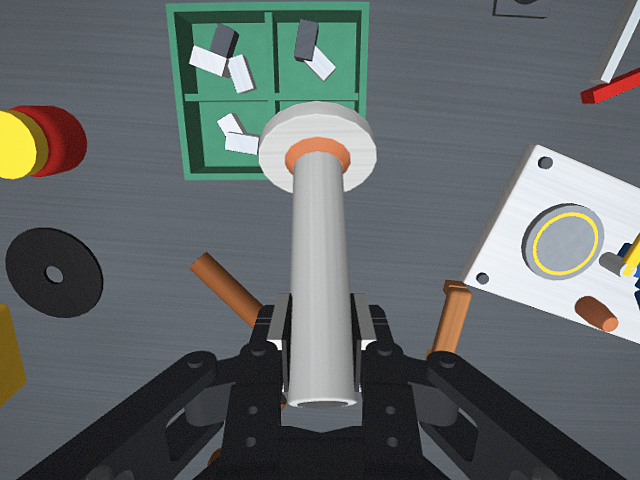

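Emit:
{"method": "drive_tool", "body": {
  "series": [1, -0.02, 0.08, 0, 0, 1, -0.02, 0.13, 0.03, 0, 1, -0.02, 0.13, 0.03, 0, 1, -0.02, 0.13, 0.03, 0, 1, -0.02, 0.13, 0.03, 0]
}}

```text
time: 5.98
eef_pos: [0.5589, 0.0617, 0.2064]
orientation: [0.0, 0.999, 0.041, -0.001]
wrist_force: [1.0, -0.1, -4.7]
finger_gap: 0.0238
```

Emit:
{"method": "drive_tool", "body": {
  "series": [1, -0.02, 0.13, 0.03, 0, 1, -0.02, 0.13, 0.03, 0, 1, -0.02, 0.1, 0.03, 0, 1, -0.01, 0.05, 0.03, 0, 1, 0, 0, 0, 0]
}}

```text
time: 6.6
eef_pos: [0.5499, -0.0404, 0.1763]
orientation: [-0.0, 0.999, 0.04, -0.001]
wrist_force: [1.0, -0.0, -5.3]
finger_gap: 0.0239
```

Emit:
{"method": "drive_tool", "body": {
  "series": [1, 0, 0, 0, 0, 1, 0, 0, 0, 0, 1, 0, 0, 0, 0, 1, 0, 0, 0, 0, 1, 0, 0, 0, 0],
  "grip_force": 20
}}

```text
time: 7.22
eef_pos: [0.5511, -0.0394, 0.1774]
orientation: [0.0, 0.999, 0.041, 0.0]
wrist_force: [0.1, 0.6, -4.8]
finger_gap: 0.0241
```

```bash
python3 bar.py w4
```

```text
[ 0.5511 -0.0395  0.1773] 7.275 [-0.3 -0.5 -4.2] 0.02447603344185311
14788 at grasp plane tool xy [-0.0057  0.0004] lean deg (flange to +x) [41.1 -1.3] med 0.0006246477633339177
```

```bash
python3 - <<'E'
import numpy as np
d=np.load("w2.npz");X=d["X"];px=d["px"].astype(int);R,G,B=px[...,0],px[...,1],px[...,2]
x=np.array([.9965,.0837]);y=np.array([-.0837,.9965]);C=np.array([.6625,.267])
v,u=np.mgrid[:480,:640]
def pb(m):
    P=X[m];q=P[:,:2]-C;q=np.c_[q@x,q@y,P[:,2]]*1000;return q
q=pb((R>B+40)&(R>G+25)&(G<120)&(u>170)&(u<320)&(v>250)&(X[...,2]<.08)&(X[...,2]>.004))
print("brown",np.percentile(q,[1,99],axis=0).round(0)); k=q[q[:,1]<10];print("y<10",np.percentile(k,[1,99],axis=0).round(0) if len(k) else 0)
q=pb((G>R+40)&(G>B+15)&(abs(X[...,2]-.05)<.004)&(v<200));print("bin",np.percentile(q,[.5,99.5],axis=0).round(1))
E
```

```text
brown [[-261.  -19.   14.]
 [-158.   89.   63.]]
y<10 [[-254.  -22.   22.]
 [-224.   10.   64.]]
bin [[-69.2 -81.9  47.3]
 [ 66.1  79.8  51.5]]
```

Emit:
{"method": "drive_tool", "body": {
  "series": [1, -0.017, -0.08, 0, 0, 1, -0.017, -0.13, 0, 0, 1, -0.017, -0.13, 0, 0, 1, -0.017, -0.13, 0, 0, 1, -0.017, -0.13, 0, 0],
  "grip_force": 60
}}

```text
time: 7.9
eef_pos: [0.5165, 0.11, 0.1773]
orientation: [-0.0, 0.999, 0.041, -0.0]
wrist_force: [1.3, 0.2, -4.6]
finger_gap: 0.0239
```

Emit:
{"method": "drive_tool", "body": {
  "series": [1, -0.017, -0.13, 0, 0, 1, -0.017, -0.13, 0, 0, 1, -0.018, -0.125, 0, 0, 1, 0, 0, 0, 0, 1, 0, 0, 0, 0]
}}

```text
time: 8.52
eef_pos: [0.496, 0.2032, 0.1773]
orientation: [0.0, 0.999, 0.042, -0.0]
wrist_force: [0.4, -1.0, -5.3]
finger_gap: 0.0242
```

Emit:
{"method": "drive_tool", "body": {
  "series": [1, 0, 0, 0.1, 0, 1, 0, 0, 0.1, 0, 1, 0, 0, 0.1, 0, 1, 0, 0, 0.05, 0, 1, 0, 0, 0, 0]
}}

```text
time: 9.15
eef_pos: [0.4961, 0.2023, 0.0891]
orientation: [0.0, 0.999, 0.041, -0.001]
wrist_force: [0.4, -0.2, -4.7]
finger_gap: 0.024
```

```bash
python3 bar.py w5; python3 -c "
from plant import robot
p=robot.state()['eef_pos'];dx,dy=p[0]-.6625,p[1]-.267
print('bin xy',dx*.9965+dy*.0837,-dx*.0837+dy*.9965)"
```

```text
[0.4969 0.2026 0.0899] 9.2 [-0.2  0.3 -4. ] 0.02389507918194021
14828 at grasp plane tool xy [-0.0072  0.0008] lean deg (flange to +x) [41.  -1.4] med 0.0006400530296831091
bin xy -0.17041612188449226 -0.05030910080482079
```

View pics/w5.png

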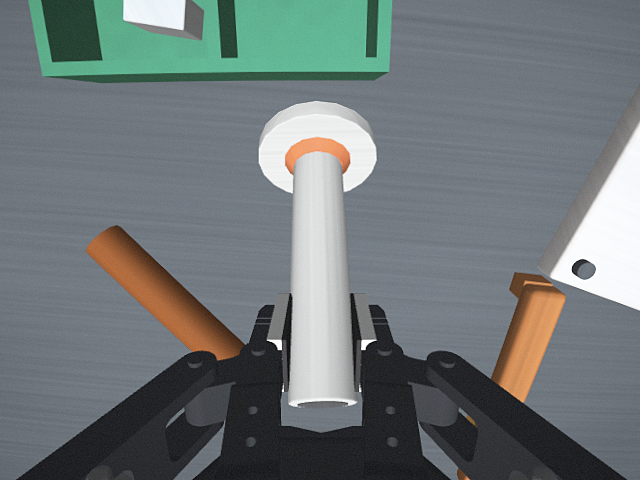

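Emit:
{"method": "drive_tool", "body": {
  "series": [1, 0, 0, 0.012, 0, 1, 0.02, 0, 0, 0, 1, 0.02, 0, 0, 0, 1, 0.016, 0, 0, 0, 1, 0.008, 0, -0.006, 0],
  "grip_force": 20
}}

```text
time: 9.82
eef_pos: [0.5099, 0.2039, 0.0877]
orientation: [0.0, 0.999, 0.041, -0.003]
wrist_force: [-6.0, 0.7, -5.5]
finger_gap: 0.0238
```

Emit:
{"method": "drive_tool", "body": {
  "series": [1, 0.012, 0, -0.006, 0, 1, 0.012, 0, -0.006, 0, 1, 0.012, 0, -0.004, 0, 1, 0.012, 0, -0.003, 0, 1, 0, 0, 0, 0]
}}

```text
time: 10.45
eef_pos: [0.5122, 0.2039, 0.0902]
orientation: [0.001, 0.999, 0.041, -0.012]
wrist_force: [-17.9, 1.6, 1.2]
finger_gap: 0.0241
```

```bash
python3 bar.py w6
```

```text
[0.5122 0.2039 0.0902] 10.5 [-18.6   1.4   0.3] 0.023784715807507347
14528 at grasp plane tool xy [-0.0057  0.0005] lean deg (flange to +x) [39.7 -1.5] med 0.0006082076800308662
```

Emit:
{"method": "drive_tool", "body": {
  "series": [0.8, 0, 0, 0, 0, 0.76, 0, 0, 0, 0, 0.74, 0, 0, 0, 0, 0.73, 0, 0, 0, 0, 0.72, 0, 0, 0, 0]
}}

```text
time: 11.12
eef_pos: [0.5123, 0.2039, 0.0903]
orientation: [0.001, 0.999, 0.041, -0.012]
wrist_force: [-18.8, 0.8, 1.2]
finger_gap: 0.0243
```

```bash
python3 bar.py w7; python3 -c "
from plant import robot
s=robot.state();print(s['ft_torque'],s['wrist_force'],s['joints'])"
```

```text
[0.5122 0.2039 0.0903] 11.175 [-18.4   0.7   1. ] 0.023681541577175582
14525 at grasp plane tool xy [-0.0056  0.0005] lean deg (flange to +x) [39.6 -1.5] med 0.0006101772119295693
[0.2136524  3.66793094 0.23937886] [-18.3712362    0.65168985   0.9907626 ] [0.29983469 0.42887133 1.71891412 0.00417212 1.01755635 1.78560034]
```

Emit:
{"method": "drive_tool", "body": {
  "series": [0.715, 0, 0, 0, 0, 0.71, 0, 0, 0, 0, 0.71, 0, 0, 0, 0, 0.705, 0, 0, 0, 0, 0.705, 0, 0, 0, 0]
}}

```text
time: 11.8
eef_pos: [0.5219, 0.2047, 0.0926]
orientation: [0.001, 0.999, 0.041, -0.003]
wrist_force: [-3.6, -0.3, -0.9]
finger_gap: 0.0253
```

Emit:
{"method": "drive_tool", "body": {
  "series": [0.712, 0, 0, 0, 0, 0.712, 0, 0, 0, 0, 0.712, 0, 0, 0, 0, 0.712, 0, 0, 0, 0, 0.712, 0, 0, 0, 0]
}}

```text
time: 12.42
eef_pos: [0.5219, 0.2047, 0.0926]
orientation: [0.001, 0.999, 0.041, -0.003]
wrist_force: [-5.2, -0.3, -1.4]
finger_gap: 0.0252
```

```bash
python3 bar.py w8
```

```text
[0.5219 0.2047 0.0926] 12.475 [-5.4 -0.2 -1.2] 0.025263554655156072
13729 at grasp plane tool xy [-0.0069  0.0006] lean deg (flange to +x) [32.3  0.2] med 0.0006237299784707107
```

Emit:
{"method": "drive_tool", "body": {
  "series": [0.708, 0.016, 0, -0.006, 0, 0.708, 0.016, 0, -0.006, 0, 0.708, 0.016, 0, -0.006, 0, 0.708, 0.016, 0, -0.004, 0, 0.708, 0, 0, 0, 0]
}}

```text
time: 13.1
eef_pos: [0.5416, 0.2068, 0.0987]
orientation: [-0.0, 0.999, 0.041, 0.001]
wrist_force: [-1.4, 0.2, -4.6]
finger_gap: 0.0252
```

```bash
python3 bar.py w9
```

```text
[0.5415 0.2067 0.0986] 13.15 [-1.1  0.7 -4.2] 0.02529471129075198
12133 at grasp plane tool xy [-0.0082  0.0006] lean deg (flange to +x) [19.5  0. ] med 0.0005903722555650158
```

Emit:
{"method": "drive_tool", "body": {
  "series": [0.708, 0.024, 0, 0, 0, 0.708, 0.024, 0, 0, 0, 0.708, 0.024, 0, 0, 0, 0.708, 0.024, 0, 0, 0, 0.708, 0.014, 0, 0, 0]
}}

```text
time: 13.78
eef_pos: [0.5683, 0.2089, 0.0985]
orientation: [0.0, 0.999, 0.041, -0.0]
wrist_force: [-4.2, -1.0, -2.1]
finger_gap: 0.0252
```

Emit:
{"method": "drive_tool", "body": {
  "series": [0.708, 0, 0, 0, 0, 0.708, 0, 0, 0, 0, 0.708, 0, 0, 0, 0, 0.708, 0, 0, 0, 0, 0.708, 0, 0, 0, 0]
}}

```text
time: 14.4
eef_pos: [0.5681, 0.2089, 0.0986]
orientation: [-0.0, 0.999, 0.041, 0.0]
wrist_force: [-1.1, -0.9, -4.8]
finger_gap: 0.0252
```

```bash
python3 bar.py w10
```

```text
[0.5681 0.2089 0.0986] 14.45 [-0.8  0.  -5.3] 0.025628251769242497
10403 at grasp plane tool xy [-0.0104  0.0006] lean deg (flange to +x) [ 5.3 -0. ] med 0.0007233475360731451
```

Emit:
{"method": "drive_tool", "body": {
  "series": [0.708, 0.012, 0, 0, 0, 0.708, 0.012, 0, 0, 0, 0.708, 0.012, 0, 0, 0, 0.708, 0, 0, 0.016, 0, 0.708, 0, 0, 0.008, 0]
}}

```text
time: 15.08
eef_pos: [0.5773, 0.2096, 0.0922]
orientation: [-0.0, 0.999, 0.041, 0.0]
wrist_force: [-1.7, -0.6, -4.7]
finger_gap: 0.025
```

```bash
python3 bar.py w11
```

```text
[0.5772 0.2096 0.092 ] 15.125 [-1.2  0.6 -4.7] 0.02530223986534524
10181 at grasp plane tool xy [-0.0024 -0.0001] lean deg (flange to +x) [43.3 -1.2] med 0.005283458068742874
```

View pics/w11.png

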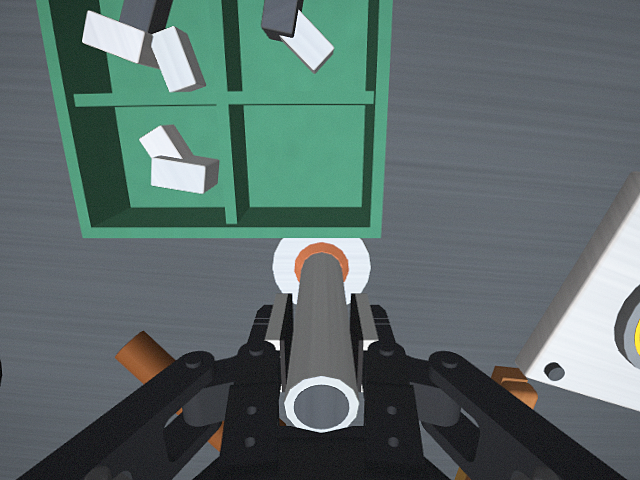

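Emit:
{"method": "drive_tool", "body": {
  "series": [0.708, 0, 0, 0.008, 0, 0.708, 0, 0, 0.008, 0, 0.708, 0, 0, 0, 0, 0.708, 0, 0, 0, 0, 0.708, 0, 0, 0, 0]
}}

```text
time: 15.75
eef_pos: [0.577, 0.2096, 0.0886]
orientation: [-0.0, 0.999, 0.041, 0.0]
wrist_force: [-0.0, 0.3, -4.3]
finger_gap: 0.0254
```

Emit:
{"method": "drive_tool", "body": {
  "series": [0.708, 0, 0, 0.008, 0, 0.708, 0, 0, 0.004, 0, 0.708, 0, 0, 0.004, 0, 0.708, 0, 0, 0, 0, 0.708, 0, 0, 0, 0]
}}

```text
time: 16.38
eef_pos: [0.577, 0.2096, 0.0852]
orientation: [-0.0, 0.999, 0.041, 0.0]
wrist_force: [-3.1, -0.6, 3.8]
finger_gap: 0.0252
```

```bash
sed -i 's/Y\[...,2\]<.085/Y[...,2]<zmax/; s/^def run(n):/zmax=.045\ndef run(n):/' bar.py; python3 bar.py w12
```

```text
[0.577  0.2097 0.0852] 16.425 [-2.7 -1.3  3.8] 0.02551898676040953
8576 at grasp plane tool xy [-0.0113  0.0007] lean deg (flange to +x) [-0.1 -0.1] med 0.0004139596762300999
```

Emit:
{"method": "drive_tool", "body": {
  "series": [0.69, 0, 0, -0.004, 0, 0.5, 0, 0, -0.008, 0, 0.5, -0.02, 0, 0, 0, 0.5, -0.025, -0.002, 0, 0, 0.5, 0, 0, 0, 0]
}}

```text
time: 17.05
eef_pos: [0.5646, 0.2091, 0.0874]
orientation: [0.0, 0.999, 0.041, -0.001]
wrist_force: [0.3, 0.2, 0.8]
finger_gap: 0.0426
```

```bash
python3 bar.py w13
```

```text
[0.5651 0.2091 0.0875] 17.1 [0.1 0.3 0. ] 0.04286324435175221
8269 at grasp plane tool xy [-0.0001  0.0014] lean deg (flange to +x) [ 0.3 -0.7] med 0.0004565819950183084
```

Emit:
{"method": "drive_tool", "body": {
  "series": [0.72, 0, 0, 0, 0, 1, 0, 0, 0, 0, 1, 0, 0, 0, 0, 1, 0, 0, -0.04, 0, 1, 0, 0, -0.08, 0],
  "grip_force": 50
}}

```text
time: 17.73
eef_pos: [0.564, 0.2089, 0.1164]
orientation: [0.0, 0.999, 0.041, -0.002]
wrist_force: [0.2, -0.1, -4.4]
finger_gap: 0.0253
```

Emit:
{"method": "drive_tool", "body": {
  "series": [1, 0, 0.05, -0.12, 0, 1, 0, 0.1, -0.08, 0, 1, 0, 0.12, 0, 0, 1, 0, 0.05, 0, 0, 1, 0, 0, 0, 0]
}}

```text
time: 18.35
eef_pos: [0.5717, 0.129, 0.167]
orientation: [-0.0, 0.999, 0.04, -0.001]
wrist_force: [0.3, 0.6, -5.2]
finger_gap: 0.0249
```

```bash
cat > ring.py <<'E'
from bar import *
c,X,Y=run("wr")
px=c["pixels"].astype(int);R,G,B=px[...,0],px[...,1],px[...,2]
m=(R>B+50)&(G>B+50)&(abs(X[...,2]-.03)<.006)&(np.hypot(X[...,0]-.548,X[...,1]+.04)<.045)
P=X[m];A=np.c_[2*P[:,:2],np.ones(len(P))];r=np.linalg.lstsq(A,(P[:,:2]**2).sum(1),rcond=None)[0]
print("ring",r[:2],"rad",np.sqrt(r[2]+r[0]**2+r[1]**2),P[:,2].mean(),len(P))
E
python3 ring.py
```

```text
[0.5717 0.1297 0.167 ] 18.4 [ 0.   0.8 -5.1] 0.024714878861229313
8152 at grasp plane tool xy [-0.0008  0.0018] lean deg (flange to +x) [ 0.2 -0.6] med 0.00046760628291602196
ring [ 0.54834646 -0.04043902] rad 0.03275565902653916 0.02987464050520929 998
```

Emit:
{"method": "drive_tool", "body": {
  "series": [1, -0.02, 0.1, 0, 0, 1, -0.035, 0.15, 0, 0, 1, -0.035, 0.15, 0, 0, 1, -0.035, 0.15, 0, 0, 1, -0.024, 0.118, 0, 0]
}}

```text
time: 19.02
eef_pos: [0.5485, -0.0401, 0.1672]
orientation: [-0.0, 0.999, 0.042, -0.0]
wrist_force: [0.4, 0.1, -4.9]
finger_gap: 0.0249
```

Emit:
{"method": "drive_tool", "body": {
  "series": [1, 0, 0, 0.04, 0, 1, 0, 0, 0.06, 0, 1, 0, 0, 0.04, 0, 1, 0, 0, 0, 0, 1, 0, 0, 0, 0]
}}

```text
time: 19.65
eef_pos: [0.5491, -0.0395, 0.1325]
orientation: [-0.0, 0.999, 0.042, 0.0]
wrist_force: [0.7, 0.0, -5.4]
finger_gap: 0.0249
```

```bash
python3 ring.py; cat > side.py <<'E'
from h import *
import sys
c=cam("scene");save(c,sys.argv[1],(230,190,350,290),4);
c=cam("side");save(c,sys.argv[1]+"s",(270,150,400,260),5)
E
python3 side.py a1
```

```text
[ 0.5493 -0.0397  0.1328] 19.7 [-0.4 -0.2 -4.8] 0.02504759647054903
8240 at grasp plane tool xy [-0.0009  0.0005] lean deg (flange to +x) [ 0.3 -0. ] med 0.0004130787600995882
ring [ 0.54768902 -0.04066935] rad 0.03324897717004617 0.030046693878475 672
```

Emit:
{"method": "drive_tool", "body": {
  "series": [1, 0, 0, 0.03, 0, 1, 0, 0, 0.02, 0, 1, 0, 0, 0.006, 0, 1, 0, 0, 0.004, 0, 1, 0, 0, 0, 0]
}}

```text
time: 20.42
eef_pos: [0.5489, -0.0401, 0.1178]
orientation: [0.0, 0.999, 0.041, 0.0]
wrist_force: [0.0, 0.2, -1.4]
finger_gap: 0.0251
```

Touching. A little further down, then release gradually and rise.

Emit:
{"method": "drive_tool", "body": {
  "series": [1, 0, 0, 0.003, 0, 0.72, 0, 0, 0, 0, 0.7, 0, 0, 0, 0, 0.6, 0, 0, 0, 0, 0.4, 0, 0, 0, 0]
}}

```text
time: 21.05
eef_pos: [0.5496, -0.0401, 0.1168]
orientation: [0.0, 0.999, 0.041, 0.001]
wrist_force: [-0.2, 0.5, -0.1]
finger_gap: 0.0507
```

Emit:
{"method": "drive_tool", "body": {
  "series": [0, 0, 0, -0.04, 0, 0, 0, 0, -0.14, 0, 0, 0, 0, -0.2, 0, 0, 0, 0, -0.2, 0, 0, 0, 0, 0, 0]
}}

```text
time: 21.68
eef_pos: [0.5522, -0.0405, 0.2674]
orientation: [0.001, 0.999, 0.041, 0.006]
wrist_force: [0.1, 0.1, -0.9]
finger_gap: 0.0852
```

Emit:
{"method": "drive_tool", "body": {
  "series": [0, -0.15, 0.1, 0, 0, 0, -0.15, 0.15, 0, 0, 0, -0.08, 0.15, 0, 0, 0, 0, 0, 0, 0, 0, 0, 0, 0, 0]
}}

```text
time: 22.3
eef_pos: [0.4624, -0.1473, 0.2615]
orientation: [-0.0, 0.999, 0.041, -0.0]
wrist_force: [0.4, 0.1, 0.3]
finger_gap: 0.0855
```

```bash
python3 - <<'E'
from h import *
c=cam("wrist");c=cam("wrist");save(c,"k1");X=cloud(c);s=robot.state();print(s["eef_pos"],s["time"],Rq(s["orientation"]).round(3).tolist())
np.savez("k1.npz",X=X,px=c["pixels"],W=c["W"])
px=c["pixels"].astype(int);R,G,B=px[...,0],px[...,1],px[...,2];z=X[...,2]
d=np.hypot(X[...,0]-.548,X[...,1]+.0405)
m=(R>B+50)&(G>B+50)&(abs(z-.03)<.004)&(d<.045);P=X[m]
def circ(P):
    A=np.c_[2*P[:,:2],np.ones(len(P))];r=np.linalg.lstsq(A,(P[:,:2]**2).sum(1),rcond=None)[0];return r[:2].round(4),np.sqrt(r[2]+r[0]**2+r[1]**2).round(4)
print("ring",circ(P),len(P))
m=(abs(z-.16)<.004)&(d<.03);P=X[m];print("top",cv2.minEnclosingCircle((P[:,:2]*1000).astype(np.float32)),len(P),P[:,2].mean())
m=(abs(z-.04)<.004)&(d<.04)&(abs(R-B)<40);P=X[m];h=P[cv2.convexHull((P[:,:2]).astype(np.float32),returnPoints=False)[:,0]];print("flange",circ(h[np.hypot(h[:,0]-.548,h[:,1]+.0405)>.028]),len(P))
m=(R>G+80)&(G<70)&(z>.1);P=X[m];print("red",len(P),P.mean(0).round(4),P.min(0).round(4),P.max(0).round(4),cv2.minAreaRect((P[:,:2]*1000).astype(np.float32)))
print(proj(c,[[.476,-.185,.119]]))
E
```

```text
[ 0.46271151 -0.1467688   0.26154232] 22.4 [[0.997, 0.083, -0.0], [0.083, -0.997, 0.001], [-0.0, -0.001, -1.0]]
ring (array([ 0.5481, -0.0398]), np.float64(0.0335)) 410
top ((548.67333984375, -40.766700744628906), 13.299949645996094) 1373 0.15979519699020042
flange (array([ 0.5481, -0.0409]), np.float64(0.0314)) 2007
red 1470 [ 0.4887 -0.1858  0.1235] [ 0.4544 -0.2016  0.1   ] [ 0.539  -0.1733  0.1405] ((496.4565124511719, -183.1597442626953), (84.53085327148438, 24.275104522705078), 17.160703659057617)
[[369.57376879 208.42571923]]
```

View pics/k1.png

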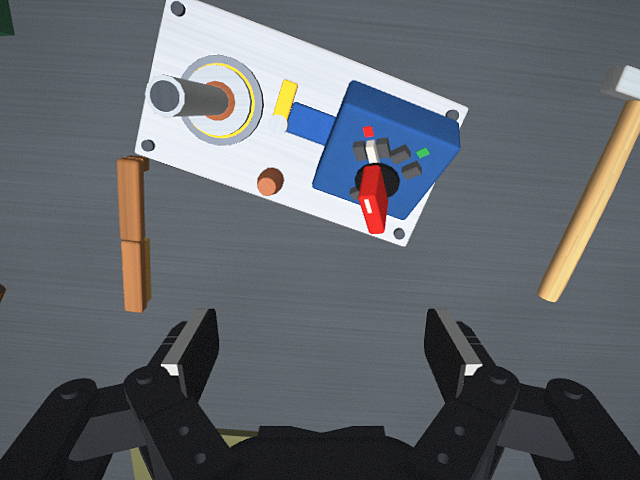

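```bash
cat > knob.py <<'E'
from h import *
k=np.array([-.553,.152,.819]);u=np.array([.790,-.2167,.5736]);v=np.array([.2645,.9646,0]);o=np.array([.476,-.185,.119])
def an(X,px):
    px=px.astype(int);R,G,B=px[...,0],px[...,1],px[...,2];d=X-o
    Q=np.dstack([d@u,d@v,d@k])*1000
    m=(R>G+70)&(G<80)&(np.linalg.norm(d,axis=-1)<.045)&(Q[...,2]>-20)
    q=Q[m];print("k pct",np.percentile(q[:,2],[5,25,50,75,90,97]).round(1))
    h=np.percentile(q[:,2],85);t=q[abs(q[:,2]-h)<3];r=cv2.minAreaRect(t[:,:2].astype(np.float32));print("top face u,v",r,len(t),"h",h)
    c=r[0];print("centre world at grip height",(o+(u*c[0]+v*c[1]+k*(h-12))/1000).round(4))
if __name__=="__main__":
    d=np.load("k1.npz");an(d["X"],d["px"])
E
python3 knob.py
```

```text
k pct [-17.   -7.3   5.7   9.8  10.4  10.8]
top face u,v ((3.589893341064453, -1.912252426147461), (44.718631744384766, 13.195691108703613), 33.96366882324219) 585 h 10.186977461215395
centre world at grip height [ 0.4793 -0.1879  0.1196]
```

Emit:
{"method": "drive_tool", "body": {
  "series": [0, 0, 0, 0, -0.67, 0, 0, 0, 0, -0.67, 0, 0.017, 0.17, 0, 0, 0, 0, 0, 0.15, 0, 0, 0, 0, 0.2, 0]
}}

```text
time: 23.02
eef_pos: [0.4791, -0.1879, 0.1744]
orientation: [0.001, 0.993, 0.122, 0.002]
wrist_force: [-0.3, 0.6, -1.3]
finger_gap: 0.0854
```

Emit:
{"method": "drive_tool", "body": {
  "series": [0, 0, 0, 0.1, 0, 0, 0, 0, 0, 0, 0, 0, 0, 0, 0, 0, 0, 0, 0, 0, 0, 0, 0, 0, 0]
}}

```text
time: 23.65
eef_pos: [0.4776, -0.188, 0.1505]
orientation: [0.001, 0.993, 0.122, 0.001]
wrist_force: [-0.3, -0.3, 0.6]
finger_gap: 0.0855
```

```bash
python3 - <<'E'
from knob import *
c=cam("wrist");save(c,"k2");s=robot.state();print(s["eef_pos"],s["time"],Rq(s["orientation"]).round(3).tolist());an(cloud(c),c["pixels"])
E
```

```text
[ 0.47736091 -0.18802955  0.15031314] 23.7 [[0.971, 0.241, 0.002], [0.241, -0.971, -0.001], [0.002, 0.001, -1.0]]
k pct [-17.5  -8.7   1.4   9.4  10.3  10.6]
top face u,v ((3.8363046646118164, -1.6294174194335938), (43.0848503112793, 13.606087684631348), 33.70262145996094) 1143 h 10.07580423689982
centre world at grip height [ 0.4797 -0.1877  0.1196]
```

Emit:
{"method": "drive_tool", "body": {
  "series": [0, 0, 0, 0.1, 0, 0.4, 0, 0, 0.08, 0, 0.7, 0, 0, 0, 0, 1, 0, 0, 0, 0, 1, 0, 0, 0, 0],
  "grip_force": 40
}}

```text
time: 24.32
eef_pos: [0.4777, -0.1881, 0.106]
orientation: [0.001, 0.993, 0.122, 0.001]
wrist_force: [-3.1, 3.7, 11.7]
finger_gap: 0.0195
```

Emit:
{"method": "drive_tool", "body": {
  "series": [1, 0, 0, 0, 0, 1, 0, 0, 0, 0, 1, 0, 0, 0, 0, 1, 0, 0, 0, 0, 1, 0, 0, 0, 0]
}}

```text
time: 24.95
eef_pos: [0.4777, -0.1881, 0.1062]
orientation: [0.001, 0.993, 0.122, 0.001]
wrist_force: [-1.1, 2.4, 5.6]
finger_gap: 0.0199
```

Emit:
{"method": "drive_tool", "body": {
  "series": [1, -0.009, -0.005, -0.015, 0, 1, -0.009, -0.005, -0.015, 0, 1, -0.009, -0.005, -0.015, 0, 1, -0.009, -0.005, -0.015, 0, 1, 0, 0, 0, 0]
}}

```text
time: 25.58
eef_pos: [0.4695, -0.1867, 0.1193]
orientation: [0.002, 0.993, 0.121, 0.003]
wrist_force: [8.5, -4.2, -13.4]
finger_gap: 0.0175
```

```bash
python3 - <<'E'
from knob import *
c=cam("wrist");save(c,"k3");s=robot.state();print(s["eef_pos"],s["time"],s["wrist_force"],s["finger_gap"]);an(cloud(c),c["pixels"])
print((s["eef_pos"]-[.4777,-.1881,.1062])@k)
E
```

```text
[ 0.46949159 -0.18669898  0.11928365] 25.625 [  8.96494282  -3.76282259 -13.46503656] 0.017219617893872448
k pct [-8.4  2.5 13.9 23.  24.5 24.8]
top face u,v ((4.326865196228027, -1.3191499710083008), (43.086273193359375, 14.077410697937012), 24.102619171142578) 1401 h 24.25093976748509
centre world at grip height [ 0.4723 -0.1853  0.1315]
0.015467711543495686
```

View pics/k3.png

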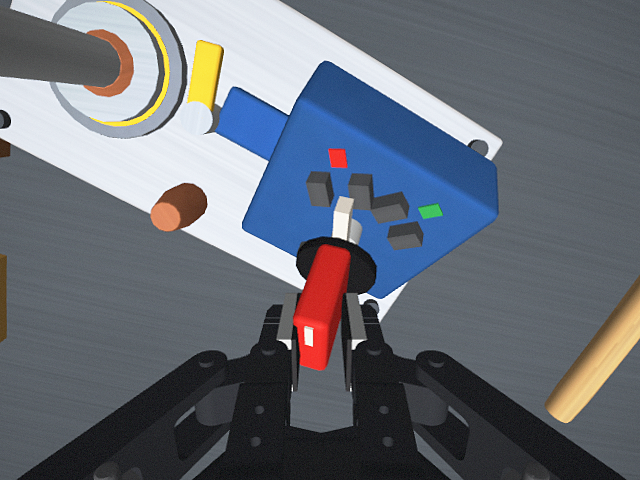

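Emit:
{"method": "drive_tool", "body": {
  "series": [1, 0.002, 0.001, 0.004, 0.8, 1, 0, 0, 0, 0.8, 1, 0, 0, 0, 0.8, 1, 0, 0, 0, 0.8, 1, 0, 0, 0, 0.8]
}}

```text
time: 26.25
eef_pos: [0.4682, -0.1848, 0.1192]
orientation: [-0.001, 0.993, -0.12, 0.001]
wrist_force: [4.7, 3.6, 1.7]
finger_gap: 0.0134
```

```bash
cat > kk.py <<'E'
from knob import *
c=cam("wrist");save(c,"kk");s=robot.state();print(s["eef_pos"],s["time"],s["wrist_force"],s["ft_torque"],s["finger_gap"]);
R=Rq(s["orientation"]);print("psi",np.degrees(np.arctan2(R[1,0],R[0,0])));an(cloud(c),c["pixels"])
c=cam("side");save(c,"ks",(270,150,400,260),5)
E
python3 kk.py
```

```text
[ 0.46823535 -0.18465241  0.11927426] 26.3 [2.6394302  0.22937041 1.99757268] [ 0.14981171 -0.82498933 -0.08713058] 0.013218753408370981
psi -13.927659519441091
k pct [-8.8  1.9 13.9 23.4 24.5 24.8]
top face u,v ((4.695085525512695, -2.1338062286376953), (42.91697311401367, 13.98550796508789), 2.7863917350769043) 1333 h 24.300892539230546
centre world at grip height [ 0.4723 -0.1862  0.1318]
```

Emit:
{"method": "drive_tool", "body": {
  "series": [1, 0, 0, 0, 0.9, 1, 0, 0, 0, 0.9, 1, 0, 0, 0, 0.9, 1, 0, 0, 0, 0.9, 1, 0, 0, 0, 0.9]
}}

```text
time: 26.98
eef_pos: [0.4694, -0.1808, 0.1193]
orientation: [-0.004, 0.925, -0.379, 0.001]
wrist_force: [3.4, 5.2, 3.8]
finger_gap: 0.0138
```

```bash
python3 kk.py
```

```text
[ 0.46914012 -0.18131423  0.11928217] 27.025 [ 7.43968012 11.51199534  5.02128338] [ 3.22128681 -2.0949225   1.21259829] 0.01322428397358477
psi -44.717708501948216
k pct [-10.4   0.2  11.4  20.5  22.6  23. ]
top face u,v ((4.187116622924805, -2.522340774536133), (13.767362594604492, 43.36649703979492), 67.87599182128906) 1215 h 22.249489225329725
centre world at grip height [ 0.473  -0.1868  0.1298]
```

Emit:
{"method": "drive_tool", "body": {
  "series": [1, -0.008, 0.005, -0.013, 0, 1, -0.004, 0.002, -0.006, 0.5, 1, 0, 0, 0, 0.7, 1, 0, 0, 0, 0.7, 1, 0, 0, 0, 0],
  "grip_force": 20
}}

```text
time: 27.7
eef_pos: [0.4683, -0.1798, 0.1226]
orientation: [-0.006, 0.877, -0.481, 0.001]
wrist_force: [15.3, 11.8, -10.9]
finger_gap: 0.0134
```

```bash
python3 kk.py
```

```text
[ 0.46823767 -0.17985384  0.12256195] 27.75 [ 14.92434604  12.52383348 -12.3373258 ] [ 3.67459914 -3.72860608  1.34161607] 0.013622438111010184
psi -57.439731618061955
k pct [-8.9  2.2 13.8 22.7 24.5 24.9]
top face u,v ((4.432378768920898, -2.460643768310547), (13.399187088012695, 42.44783020019531), 54.4471435546875) 1357 h 24.147795900896828
centre world at grip height [ 0.4721 -0.1865  0.1315]
```

Emit:
{"method": "drive_tool", "body": {
  "series": [1, 0.009, -0.008, 0.016, 0, 1, 0.009, -0.008, 0.016, 0, 1, 0.009, -0.008, 0.016, 0, 1, 0.009, -0.008, 0.016, 0, 1, 0, 0, 0, 0]
}}

```text
time: 28.42
eef_pos: [0.4759, -0.182, 0.1102]
orientation: [-0.004, 0.877, -0.48, -0.001]
wrist_force: [-1.2, 16.9, 27.2]
finger_gap: 0.0143
```

```bash
python3 kk.py
```

```text
[ 0.47589999 -0.18205151  0.11020316] 28.475 [-1.17901157 17.39656553 26.75543655] [ 4.2906051  -1.15827446  1.38358484] 0.014109184673564866
psi -57.38842444707683
k pct [-17.6  -7.9   1.7   9.2  10.4  10.7]
top face u,v ((4.711605072021484, -1.8093147277832031), (13.2899808883667, 43.53855514526367), 52.99061965942383) 1354 h 10.167771096140136
centre world at grip height [ 0.4803 -0.188   0.1202]
```

Emit:
{"method": "drive_tool", "body": {
  "series": [1, -0.006, 0.005, -0.012, 0, 1, -0.003, 0.003, -0.008, 0, 0.6, 0, 0, 0, 0, 0.2, 0, 0, 0, 0, 0, 0, 0, 0, 0]
}}

```text
time: 29.15
eef_pos: [0.4717, -0.1869, 0.1118]
orientation: [0.0, 0.877, -0.481, -0.001]
wrist_force: [-0.8, -0.5, 0.0]
finger_gap: 0.0675
```

Emit:
{"method": "drive_tool", "body": {
  "series": [0, 0, 0, -0.05, 0, 0, 0, 0, -0.1, 0, 0, 0, 0, -0.15, 0, 0, 0, 0, -0.15, 0, 0, 0, 0, 0, 0]
}}

```text
time: 29.78
eef_pos: [0.4748, -0.1882, 0.2286]
orientation: [-0.0, 0.876, -0.481, 0.004]
wrist_force: [1.1, -1.0, -0.0]
finger_gap: 0.0854
```

```bash
python3 kk.py; python3 - <<'E'
from h import *
c=cam("scene");save(c,"f1",(230,190,350,290),6);save(c,"f1full")
c=cam("wrist");save(c,"f2")
E
```

```text
[ 0.47356425 -0.18758409  0.22666885] 29.825 [-0.27829844 -0.13663081  0.62115132] [ 0.02286399  0.03673025 -0.01830598] 0.0853423148283858
psi -57.57184506232097
k pct [-17.3  -6.5   5.7  12.9  13.5  13.8]
top face u,v ((3.531169891357422, -2.1726036071777344), (13.184272766113281, 43.790184020996094), 56.1486930847168) 671 h 13.307080427237208
centre world at grip height [ 0.4775 -0.1877  0.1221]
```

View pics/f2.png

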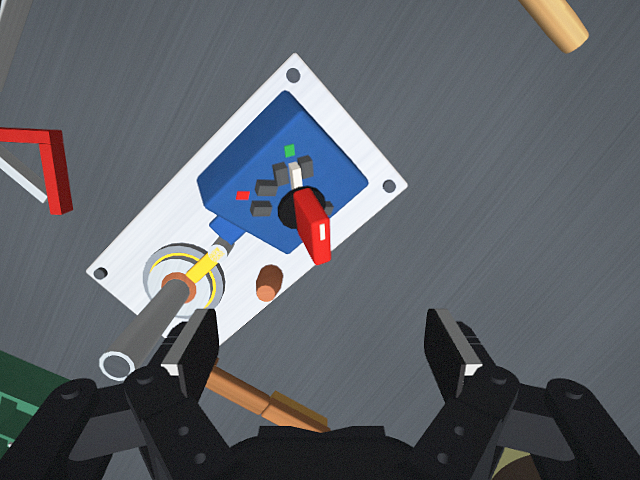

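Emit:
{"method": "drive_tool", "body": {
  "series": [1, -0.046, 0.036, 0, 0, 1, 0, 0, 0, 0, 1, 0, 0, 0.1, 0, 1, 0, 0, 0.1, 0, 1, 0, 0, 0.1, 0]
}}

```text
time: 30.6
eef_pos: [0.4588, -0.1819, 0.1487]
orientation: [0.0, 0.876, -0.481, 0.0]
wrist_force: [-0.2, 0.7, -0.7]
finger_gap: -0.0001
```

Emit:
{"method": "drive_tool", "body": {
  "series": [1, 0.009, -0.008, 0.016, 0, 1, 0.009, -0.008, 0.016, 0, 1, 0, 0, 0, 0, 1, 0, 0, 0, 0, 1, 0, 0, 0, 0]
}}

```text
time: 31.22
eef_pos: [0.465, -0.1838, 0.1421]
orientation: [-0.0, 0.876, -0.481, 0.001]
wrist_force: [0.0, -0.0, -0.0]
finger_gap: 0.0002
```

Emit:
{"method": "drive_tool", "body": {
  "series": [1, 0.009, -0.008, 0.016, 0, 1, 0.009, -0.008, 0.016, 0, 1, 0, 0, 0, 0, 1, 0, 0, 0, 0, 1, 0, 0, 0, 0]
}}

```text
time: 31.85
eef_pos: [0.4703, -0.1852, 0.1342]
orientation: [0.0, 0.876, -0.481, -0.0]
wrist_force: [-2.4, 1.0, 8.0]
finger_gap: -0.0001
```

Emit:
{"method": "drive_tool", "body": {
  "series": [1, 0.009, -0.008, 0.016, 0, 1, 0.009, -0.008, 0.016, 0, 1, 0, 0, 0, 0, 1, 0, 0, 0, 0, 1, 0, 0, 0, 0]
}}

```text
time: 32.48
eef_pos: [0.4714, -0.1856, 0.1321]
orientation: [0.001, 0.877, -0.481, -0.003]
wrist_force: [-25.0, 7.9, 63.4]
finger_gap: -0.0001
```

Emit:
{"method": "drive_tool", "body": {
  "series": [1, -0.018, 0.016, -0.032, 0, 1, -0.018, 0.016, -0.032, 0, 1, -0.01, 0.008, -0.1, 0, 1, 0, 0, -0.15, 0, 1, 0, 0, 0, 0]
}}

```text
time: 33.1
eef_pos: [0.464, -0.1837, 0.2062]
orientation: [-0.0, 0.876, -0.481, 0.003]
wrist_force: [-0.1, 0.2, -0.1]
finger_gap: 0.0004
```

```bash
python3 kk.py; python3 kk.py | grep face; python3 - <<'E'
from h import *
c=cam("scene");save(c,"f3",(225,185,385,305),5)
E
```

```text
[ 0.46270943 -0.18305793  0.20461845] 33.15 [-0.17565983 -0.07090589 -0.78883877] [ 0.06054413  0.05585262 -0.0037236 ] -0.0001502541942630518
psi -57.559123094072056
k pct [-17.4  -7.    4.9  10.2  10.7  11. ]
top face u,v ((3.212158203125, -1.7359199523925781), (13.159914016723633, 44.64089584350586), 55.25634002685547) 834 h 10.479834421756744
centre world at grip height [ 0.4789 -0.1876  0.1196]
top face u,v ((3.2937545776367188, -1.83502197265625), (13.26628303527832, 43.91721725463867), 55.022727966308594) 847 h 10.53408139373332
```

View pics/f3.png

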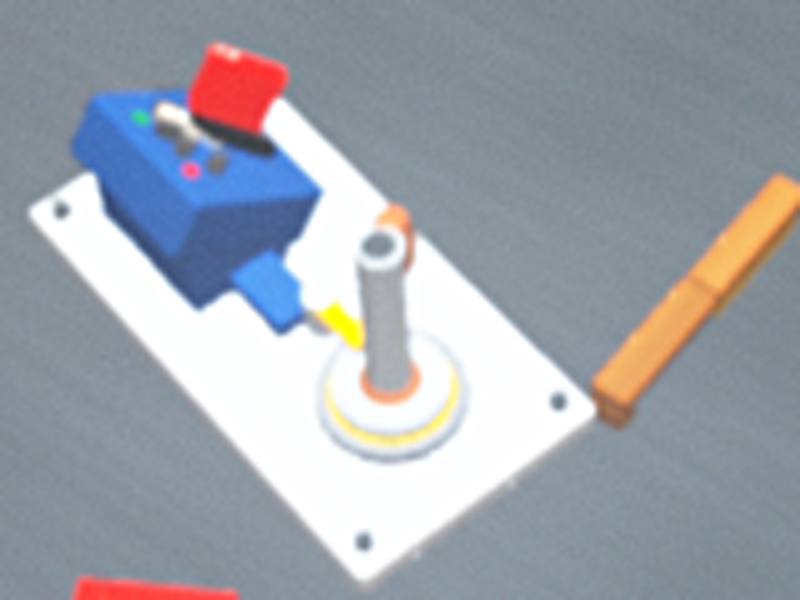

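Emit:
{"method": "drive_tool", "body": {
  "series": [0, 0, 0, -0.1, 0, 0, 0, 0, -0.1, 0, 0, 0, 0, 0, 0, 0, 0, 0, 0, 0, 0, 0, 0, 0, 0]
}}

```text
time: 33.98
eef_pos: [0.4609, -0.1822, 0.2526]
orientation: [0.0, 0.876, -0.481, -0.001]
wrist_force: [-0.1, -1.0, -0.1]
finger_gap: 0.0855
```

```bash
python3 -c "
from plant import robot
print(robot.state()['joint_vel'].round(3));print(robot.hand_in())"
```

```text
[-0.    -0.002 -0.006  0.     0.003 -0.   ]
the job is handed in; nothing more can be done
None
```

The job is handed in at 34 s: the stub stands clamped on the pad, the knob is pushed home at the green mark, and the gripper is open and clear of everything.

**What I did**
- **Stub:** I lifted it straight out of the bin. The tool cannot tilt, so I set it upright by nudging its flange against the bin's outer near wall with a loose grip. I then stood it on the bench, took a fresh centred grip, and set it on the pad.
- **Knob:** I pulled it fully out, turned it clockwise to the green mark and pushed it in. While releasing it I dragged it back out about 3 mm, so I pushed it home again with closed fingers.

**Last checks**
- **Stub:** after I let go of it, and before working the knob, the flange and bar top measured within about 1 mm of the ring's centre, upright. The final picture shows it still standing there, with the yellow finger over the flange.
- **Knob turn:** about 69° (1.2 rad) in all, pointer at the green mark.
- **Knob depth:** the last reading was 0.3 to 0.4 mm higher than at the start, which is within measuring error. The push had met the stop firmly.
- **Forces:** that last push reached about 68 N at the wrist through the fingertips, under the 120 N limit and the highest reading I saw.
- **Bystanders:** the nozzle and brush look unmoved in the final pictures. I did not measure the others again, but the arm touched none of them on purpose.

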